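# Release the ratchet and lower the hold-down onto the mounted specimen

## Task

On the specimen press, push the thumb pad of the ratchet pawl all the way down so that the pawl swings clear of the teeth (it stays there), and only then push the hold-down arm down by its hand plate until its foot rests on the black specimen on the anvil. Only press and push with the fingertips: never force the arm against the engaged pawl, do not pick up or shift the specimen, and leave everything else on the bench where it stands. Finish with the pawl free, the arm down on the specimen and the hand away.

Things in the scene. Friction and masses are not known exactly. Their poses are not given: they have to be found in the camera images.
- press: White press fixed to the bench: base plate 130 (x) by 300 (y) by 18 mm. Origin: centre of its underside; z up; y runs from the hand plate (-y end) to the thumb pad (+y end), all mechanism at x = 0. Arm pivot, axis along x: y +50, z 110 mm, between cheeks 136 mm high, 52 mm over all. Steel anvil 56 mm across: y -65, top z 48. Pawl pivot: y +98, z 60.
- holddown (a joint): Hold-down arm angle (rad), grows as it goes down. 0: slants up 0.6 rad from level towards -y of the press; 0.6: level, foot flat on the specimen. Starts 0.01 to 0.06; the engaged pawl stops it near 0.09. Stiff pivot: with the pawl free about 5 N on the hand plate moves it; it stays where left. On the specimen it stops hard. Range 0 to 0.75.
- push_plate (a point): Top centre of the black rubber hand plate on the arm's end: 75 mm along the arm, 36 wide, 14 thick. The point is 212.5 mm from the pivot along the arm, 12 mm above the arm's centre line; about 240 mm above the bench at the start, 122 with the arm down, on an arc about the pivot (press y about -120 to -162 mm).
- foot (a point): Centre of the underside of the arm's round dark steel foot, 24 mm across, on a stem below the arm, 115 mm from the pivot along the arm and 37 mm below its centre line.
- pawl (a joint): Angle (rad) of the dark steel ratchet pawl, grows as its thumb pad is pressed down. 0: engaged (the start), nose hooked over a tooth of the arm; from 0.2 the nose is clear of all teeth; stop at 0.32. Stiff pivot: about 3 N on the pad moves it; it stays where it is left.
- thumb_pad (a point): Top centre of the pawl's thumb pad, a flat dark steel plate 34 (x) by 32 (y) by 6 mm at the +y end of the press (press y +180, z 86 mm at the start). It sinks about 26 mm to the stop, on an arc about the pawl's pivot, 82 mm away horizontally.
- specimen: Mounted specimen: a loose black plastic puck 30 mm across and 25 mm high with a small metal square in its top face, about 45 g, standing on the anvil under the foot, within 3 mm of the anvil's centre. Origin: centre of its underside.
- puck_a: Bystander: a mounted specimen like the other (black puck, 30 mm across, 25 mm high), loose on the press's base plate near the -y end, on its +x side. Origin: centre of its underside.
- puck_b: Bystander: another such black puck, 30 mm across, 25 mm high, loose on the bench beside the press. Origin: centre of its underside.
- puck_c: Bystander: another such black puck, 30 mm across, 25 mm high, loose on the bench beside the press. Origin: centre of its underside.
- jar: Bystander: closed jar with a white cap, 50 mm across, 70 mm high, loose on the bench beside the press. Origin: centre of its underside.
- dish: Bystander: white ceramic dish, 80 mm across, 25 mm high, loose on the bench beside the press. Origin: centre of its underside.
- carton: Bystander: cardboard carton 45 by 60 by 80 mm high, loose on the bench beside the press. Origin: centre of its underside.
- driver: Bystander: screwdriver 170 mm long with a black handle, lying on the bench on the far side of the press. Origin: on its axis, at the underside, near mid-length.
Not all that is in view belongs to the job. Leave any red or turquoise look-alike of the specimen alone.

How it is judged:
On the way, in this order (a step that is already met when the one before it is completed fails the run):
1. the pawl is pressed free of the teeth while the arm is still up (value of joint pawl above 0.22 rad and value of joint holddown below 0.15 rad), for 0.1 s.
2. the arm is pushed down until its foot is on the specimen (value of joint holddown above 0.58 rad and value of joint pawl above 0.2 rad), for 0.2 s.
At the end, for the whole second after the job is handed in: The arm is at rest at 0.578 to 0.625 rad (its foot on the specimen, to 2.5 mm), the pawl is still free (above 0.2 rad), and the specimen stands upright and still on the anvil with its centre within 8 mm of the foot's (value of joint holddown between 0.578 and 0.625 rad and value of joint pawl above 0.2 rad and horizontal distance between specimen and foot below 0.008 m and z of specimen in the frame of press above 0.045 m and angle between specimen's own z axis and vertical below 0.06 rad and linear speed of specimen below 0.02 m/s and velocity of joint holddown between -0.03 and 0.03 rad/s); the robot touches nothing.
It fails at once if the arm is forced past the engaged pawl (value of joint holddown above 0.17 rad and value of joint pawl below 0.12 rad).
It fails at once if the arm is forced against the engaged pawl (more than 20 N on the arm) (contact force between the fingers and holddown above 20 N and value of joint pawl below 0.12 rad).
It fails at once if the specimen is shifted more than 10 mm, tipped or lifted (distance of specimen from where it was at the start of the episode above 0.01 m or angle between specimen's own z axis and vertical above 0.3 rad).
It fails at once if the specimen is touched with the fingers (contact force between the fingers and specimen above 0.5 N).
It fails at once if a bystander is shifted more than 15 mm or lifted (distance of any of puck_a, puck_b, puck_c, jar, dish, carton, driver from where it was at the start of the episode above 0.015 m).
It also fails if it takes over 48 s, if anything falls off the work surface, if the arm or the gripper's body presses on something with over 40 N, if the wrist force passes 120 N, or if a joint passes its speed limit or range.

## Robot

A 7-joint arm with a two-finger parallel gripper is mounted at the origin on the work surface. World frame = base frame: x ahead of the robot, y to its left, z up, the work surface at z = 0. Lengths are in m, angles in rad, forces in N, time in s.
With the tool pointing down it reaches from about 0.4 to 0.85 m from the base axis. Payload 10.4 kg.
Tool frame: the origin (TCP) lies on the centre line of the jaws, within the pads' length; the fingertips stand 11 mm ahead of it and the grasp point (between the pads) lies 8 mm behind it (tip_reach is the distance from the TCP to the fingertips, in m); z points along the fingers, y is the line along which they close (so a half turn about z gives the same grasp; the last joint's range is limited). The gripper opens to 85 mm and grips with 20 to 120 N. Pads are 22 mm wide; open, the fingers measure 114 mm over their backs; the gripper's body (76 mm by 85 mm) begins 54 mm behind the grasp point. The pads swing forward as they close: fully open they stand 13 mm farther back than shut.
Start: joints at [-1.253, 0.332, -0.065, 1.46, 0.022, 1.35, -0.088], TCP at [0.209, 0.589, 0.242] pointing down, gripper open.
Joint ranges: [-2.6, 2.6], [-0.5, 2.12], [-1.47, 1.34], [0.16, 2.42], [-1.27, 4.41], [0.06, 2.06], [-2.6, 2.6]. Speed limits (rad/s): [2.22, 2.22, 2.79, 2.79, 3.14, 3.14, 3.14].

## Interface

Orientations are given as a unit quaternion [x, y, z, w].
In Python, from workcell import get_obs, camera, hand_in, tip_reach gives the robot as it stands. The module is installed in compiled form; this text tells all that it offers.
- The arm moves only by the tool move_arm, never from a script. Its argument "plan" is a list of rows, each an object with "delta_pos": the shift along the tool's x, y, z in parts of the range, where 1.0 means 1 m, a list of three; "turn": the turn, a rotation vector about the tool's x, y, z in shares of 2 pi rad (1.0 is 2 pi rad), a list of three; "fingers": the closure, from 0 (fully open) to 1 (shut). A call has 1 to 12 rows; each row is the pose to reach, as a shift and turn from the pose commanded when the call began, along the tool's axes at that moment; what a row does not reach only later rows make up. A row lasts 1/8 s, in which the tool goes at most 62.5 mm and 10.7 degrees, less where a joint would pass 70% of its speed; a pose out of reach is approached as far as the arm can. Shift and turn numbers lie between -1 and 1, and a call with a number outside is refused. A call with a gripper value outside its range is refused whole. The fingers move at their own pace and stop on an object; "force" is the grip in N (left out, the last holds). Time passes only in rows, so rows that repeat a pose let the fingers close. It gives the time, the measured TCP pose, the force, the opening and the grip force at its end, in the units of the state.
- get_obs(): the state, without advancing time (a new reading comes with each control period).
- camera(name): name is "side" or "top" or "wrist"; returns a dict with "color" (400x640x3 uint8, red, green, blue), "range_z" (400x640 float32, m along the optical axis (not along the pixel's ray), 0 where there is no reading), "fx", "fy", "cx", "cy" (pixels), "k1" (the pictures are not rectified: a ray, as slopes to the right and down, at radius r is drawn at 1 + k1 r^2 times it, then the intrinsics apply), "R" (3x3) and "t" (3): a world point X has camera coordinates R X + t; the wrist camera has in their place "tool_from_camera" (4x4, takes a point from camera to tool coordinates, whose origin is the TCP and whose axes are the flange's). Camera axes: x right, y down, z forward; pixel columns grow to the right and rows downward; lengths in m; the calibration is good to about 2 mm. A picture is of the moment at which its call begins: read the wrist's pose just before it.
- hand_in(): hands the job in; it is judged then, once.
The state is a dict: "clock": time; "joint_pos": joint angles; "joint_velocities": joint speeds; "tau": joint torques, N m; "position": TCP position; "ee_rot": TCP orientation; "ft_force": force on the tool from outside, world axes, zero at the start; "torque": the same for the moment, N m; "grip_width": opening from 0.0 (shut) to 1.0 (fully open); "grasp_force": force on a finger pad.
Only numpy, scipy, OpenCV 4.12 (cv2) and the standard library are available. Lean on these libraries where they do the work, as an engineer would, in place of code of your own. Each camera call takes 0.05 s, during which the arm holds its last target. There are 200 camera calls.

## Working session

There is one attempt and no reset: what is moved stays moved. The work goes in short steps, Python scripts to look and compute and a tool call to move; the robot and the scene stay as the last step left them, time stands still between calls to the robot, and variables do not carry over. Pictures are saved under pics/ and viewed, at most 10 in all, crops included, and the job is handed in when it is done.

Besides the shell and the picture viewer there is one more tool, called after "Request:" by a JSON object that holds its "api" and its "payload". move_arm: Moves the arm, as the interface text tells. Its arguments: {"type":"object","properties":{"plan":{"type":"array","items":{"type":"object","properties":{"delta_pos":{"type":"array","items":{"type":"number"}},"turn":{"type":"array","items":{"type":"number"}},"fingers":{"type":"number"}}}},"force":{"type":"number"}},"required":["plan"]}

```bash
mkdir -p pics; cat > h.py <<'E'
import numpy as np, cv2
from workcell import get_obs, camera, hand_in, tip_reach
def cloud(c):
    z=c["range_z"]; h,w=z.shape
    u,v=np.meshgrid(np.arange(w),np.arange(h))
    K=np.array([[c["fx"],0,c["cx"]],[0,c["fy"],c["cy"]],[0,0,1.]])
    p=cv2.undistortPoints(np.stack([u,v],-1).reshape(-1,1,2).astype(float),K,np.array([c["k1"],0,0,0.])).reshape(h,w,2)
    P=np.concatenate([p*z[...,None],z[...,None]],-1)
    W=(P-c["t"])@c["R"]
    W[z==0]=np.nan
    return W
E
python3 - <<'E'
from h import *
print(get_obs(),tip_reach)
for n in("side","top"):
    c=camera(n); np.savez(n,**c); cv2.imwrite(f"pics/{n}0.png",c["color"][...,::-1])
    print(n,c["R"],c["t"],c["fx"],c["k1"],(c["range_z"]>0).mean())
E
```

```text
{'clock': 0.0, 'joint_pos': array([-1.25262175,  0.3328787 , -0.06469287,  1.46094292,  0.02161574,
        1.34986792, -0.0885125 ]), 'joint_velocities': array([ 0.00024087,  0.00060685, -0.00064739, -0.00109628, -0.00193898,
        0.0005379 , -0.00077512]), 'tau': array([-2.35188551e-06, -6.25447297e+01,  4.88985737e-02, -3.91610599e+01,
        1.60502165e-02,  9.87956155e-03,  2.51445721e-05]), 'position': array([0.20878124, 0.58872583, 0.24151086]), 'ee_rot': array([ 1.69561419e-01,  9.85519373e-01, -6.96047433e-04, -7.84758628e-05]), 'ft_force': array([-0.08051862, -0.27134718,  0.37681292]), 'torque': array([-0.01478035, -0.00669814,  0.04374683]), 'grasp_force': 0.0, 'grip_width': 1.0024316224098602} 0.011
side [[ 0.98419649 -0.17696104 -0.00648506]
 [-0.1335107  -0.71748678 -0.68365752]
 [ 0.1163278   0.67371916 -0.72977417]] [-0.53787473  0.22248935  0.94858983] 473.7187946670729 -0.035234608405012996 0.99609765625
top [[-0.02667086 -0.99964137  0.00240752]
 [-0.97957106  0.02565501 -0.19945516]
 [ 0.19932186 -0.00767797 -0.979904  ]] [0.03168569 0.60309566 1.04307284] 495.0404446219921 0.03098013134182402 0.9958984375
```

View pics/top0.png

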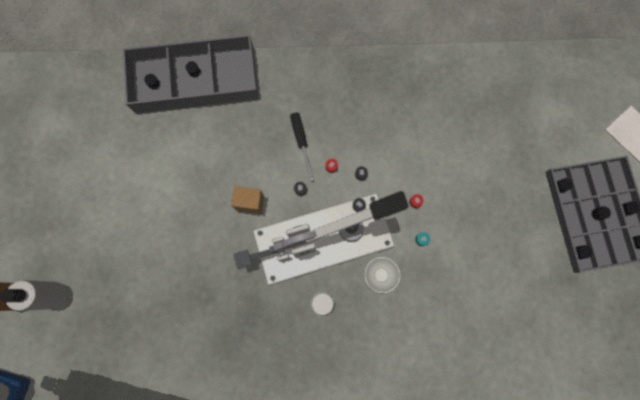

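View pics/side0.png

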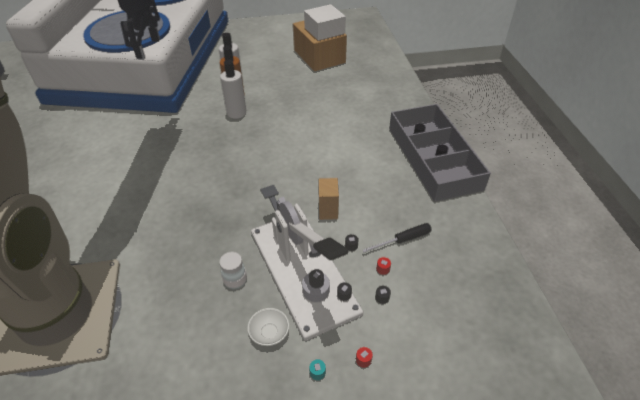

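The top view shows the press at about (325,235), hand plate (389,206) and thumb pad (243,259). The side view shows the thumb pad at (270,191) and hand plate at (330,248). Next I'll measure them with depth.

```bash
python3 - <<'E'
from h import *
for n in("top","side"):
    c=dict(np.load(n+".npz")); W=cloud(c); col=c["color"].astype(int); g=col.mean(-1)
    X=W.reshape(-1,3)
    box={"top":(slice(180,300),slice(225,420)),"side":(slice(215,340),slice(245,365))}[n]
    m=np.zeros(g.shape,bool); m[box]=1
    white=m&(g>135)&(abs(W[...,2]-.018)<.006)
    k=cv2.morphologyEx(white.astype(np.uint8),cv2.MORPH_OPEN,np.ones((3,3)))
    nl,lab,st,_=cv2.connectedComponentsWithStats(white.astype(np.uint8))
    P=W[white][:,:2]
    print(n,"plate",white.sum(),cv2.minAreaRect((P*1000).astype(np.float32)),np.median(W[white][:,2]))
    q={"top":[(389,206),(243,259)],"side":[(330,248),(270,191)]}[n]
    for u,v in q:
        print((u,v),W[v,u],g[v,u])
        z=W[v,u,2]
        mm=np.zeros(g.shape,bool); mm[v-20:v+21,u-25:u+26]=1
        mm&=(W[...,2]>z-.025)&(W[...,2]<z+.03)&(np.linalg.norm(W-W[v,u],axis=-1)<.06)&(g<g[v,u]+25)
        Q=W[mm]; print(mm.sum(),Q.mean(0),np.median(Q[:,2]),cv2.minAreaRect((Q[:,:2]*1000).astype(np.float32)))
E
```

```text
top plate 4368 ((506.78564453125, -8.692108154296875), (370.06072998046875, 225.13262939453125), 84.37635040283203) 0.01720310697990001
(389, 206) [ 0.54009091 -0.10692546  0.23593328] 47.0
640 [ 0.54173289 -0.10634022  0.23552807] 0.23627845588329843 ((542.5968017578125, -106.34281158447266), (34.02553176879883, 62.703895568847656), 14.312088966369629)
(243, 259) [0.46051776 0.18694568 0.08375337] 84.66666666666667
359 [0.46281313 0.17790392 0.08162187] 0.08364007387302211 ((465.7370300292969, 169.36732482910156), (33.830745697021484, 72.94706726074219), 16.22044563293457)
side plate 4214 ((520.9376831054688, 0.53570556640625), (296.8602600097656, 247.57110595703125), 85.2239761352539) 0.018824412077678362
(330, 248) [ 0.54078202 -0.11690358  0.24511883] 55.333333333333336
450 [ 0.54209467 -0.11481866  0.24112109] 0.2445090037533189 ((542.0030517578125, -108.91317749023438), (35.75486755371094, 61.295654296875), 18.442764282226562)
(270, 191) [0.46307947 0.18819321 0.08742307] 90.0
235 [0.46253049 0.18013834 0.08433625] 0.08601440359697195 ((465.2891845703125, 173.96151733398438), (34.02801513671875, 65.3810806274414), 16.03876495361328)
```

Request:
{"api": "move_arm", "payload": {"plan": [{"delta_pos":[-0.05,-0.04,0],"turn":[0,0,0],"fingers":1},{"delta_pos":[-0.1,-0.08,0],"turn":[0,0,0],"fingers":1},{"delta_pos":[-0.15,-0.12,0],"turn":[0,0,0],"fingers":1},{"delta_pos":[-0.2,-0.16,0],"turn":[0,0,0],"fingers":1},{"delta_pos":[-0.25,-0.2,0],"turn":[0,0,0],"fingers":1},{"delta_pos":[-0.3,-0.24,0],"turn":[0,0,0],"fingers":1},{"delta_pos":[-0.34,-0.27,0.03],"turn":[0,0,0],"fingers":1},{"delta_pos":[-0.3725,-0.2965,0.06],"turn":[0,0,0],"fingers":1},{"delta_pos":[-0.3725,-0.2965,0.09],"turn":[0,0,0],"fingers":1},{"delta_pos":[-0.3725,-0.2965,0.1],"turn":[0,0,0],"fingers":1},{"delta_pos":[-0.3725,-0.2965,0.11],"turn":[0,0,0],"fingers":1},{"delta_pos":[-0.3725,-0.2965,0.11],"turn":[0,0,0],"fingers":1}]}}

```text
clock: 1.6
position: [0.4606, 0.1857, 0.1324]
ee_rot: [0.169, 0.986, 0.0, -0.0]
ft_force: [-0.1, -1.0, -0.6]
grip_width: 0.001
grasp_force: 0.0
```

```bash
python3 - <<'E'
from h import *
print(get_obs())
a=camera("side")["color"][130:330,180:400]; b=camera("top")["color"][160:320,200:440]
a=cv2.resize(a,(440,400)); b=cv2.resize(b,(360,240)); b=cv2.copyMakeBorder(b,0,160,0,0,cv2.BORDER_CONSTANT)
cv2.imwrite("pics/a.png",np.hstack([a,b])[...,::-1])
E
```

```text
{'clock': 1.6, 'joint_pos': array([-0.73184205,  0.14311278,  0.27723309,  1.94220374, -0.04483575,
        1.06225335,  0.79570758]), 'joint_velocities': array([ 2.09402682e-03, -1.21667874e-02,  3.12307847e-03, -1.38329426e-02,
        3.62671722e-05,  1.03870981e-02, -1.58906199e-03]), 'tau': array([ 8.78013507e-02, -4.21231592e+01,  1.82133012e+00, -3.44595766e+01,
       -2.56859476e-02, -2.18916424e-01,  3.41855257e-02]), 'position': array([0.46063749, 0.18571023, 0.13235255]), 'ee_rot': array([ 1.69002240e-01,  9.85615662e-01,  3.69486437e-07, -9.59660168e-05]), 'ft_force': array([-0.14567176, -1.04541242, -0.632258  ]), 'torque': array([-0.02064291,  0.02149557, -0.02653517]), 'grasp_force': 0.0, 'grip_width': 0.000591912381290511}
```

View pics/a.png

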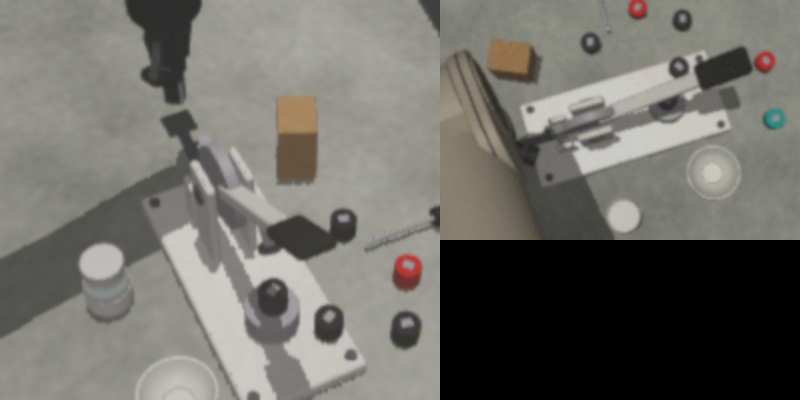

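The side crop shows the shut fingertips (175,100) right above the thumb pad (180,122). I'll press down in steps.

Request:
{"api": "move_arm", "payload": {"plan": [{"delta_pos":[0,0,0.015],"turn":[0,0,0],"fingers":1},{"delta_pos":[0,0,0.027],"turn":[0,0,0],"fingers":1},{"delta_pos":[0,0,0.032],"turn":[0,0,0],"fingers":1},{"delta_pos":[0,0,0.037],"turn":[0,0,0],"fingers":1},{"delta_pos":[0,0,0.041],"turn":[0,0,0],"fingers":1},{"delta_pos":[0,0,0.045],"turn":[0,0,0],"fingers":1},{"delta_pos":[0,0,0.049],"turn":[0,0,0],"fingers":1},{"delta_pos":[0,0,0.053],"turn":[0,0,0],"fingers":1},{"delta_pos":[0,0,0.057],"turn":[0,0,0],"fingers":1},{"delta_pos":[0,0,0.057],"turn":[0,0,0],"fingers":1}]}}

```text
clock: 2.95
position: [0.4608, 0.1847, 0.0749]
ee_rot: [0.17, 0.985, -0.0, -0.0]
ft_force: [-0.2, 0.4, 0.3]
grip_width: 0.0
grasp_force: 0.5
```

Request:
{"api": "move_arm", "payload": {"plan": [{"delta_pos":[0,0,0.002],"turn":[0,0,0],"fingers":1},{"delta_pos":[0,0,0.004],"turn":[0,0,0],"fingers":1},{"delta_pos":[0,0,0.005],"turn":[0,0,0],"fingers":1}]}}

```text
clock: 3.32
position: [0.4615, 0.185, 0.0723]
ee_rot: [0.17, 0.985, 0.0, 0.0]
ft_force: [-10.3, -3.8, 35.1]
grip_width: 0.0
grasp_force: 17.2
```

```bash
python3 - <<'E'
from h import *
print(get_obs()["ft_force"])
a=camera("side")["color"][130:260,210:340]
cv2.imwrite("pics/b.png",cv2.resize(a,(520,520))[...,::-1])
E
```

```text
[-10.25331031  -3.84096043  35.10737587]
```

View pics/b.png

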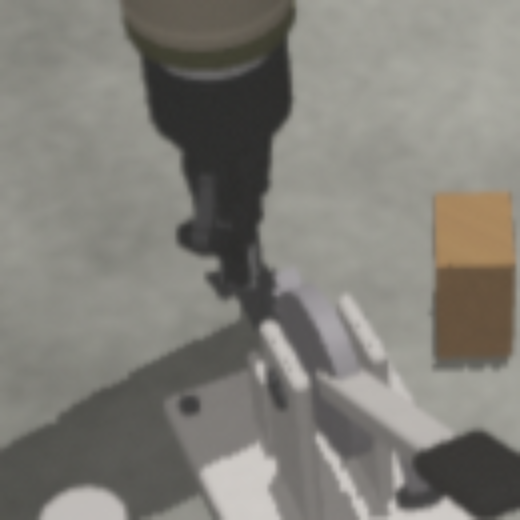

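The view shows the pad sunk under the tips at (235,285), and the 35 N reading means it's at the stop. I'll rise, move over the hand plate and check the pad.

Request:
{"api": "move_arm", "payload": {"plan": [{"delta_pos":[0,0,-0.03],"turn":[0,0,0],"fingers":1},{"delta_pos":[0,0,-0.08],"turn":[0,0,0],"fingers":1},{"delta_pos":[0,0,-0.13],"turn":[0,0,0],"fingers":1},{"delta_pos":[0,0,-0.18],"turn":[0,0,0],"fingers":1},{"delta_pos":[0,0,-0.23],"turn":[0,0,0],"fingers":1},{"delta_pos":[-0.03,-0.04,-0.23],"turn":[0,0,0],"fingers":1},{"delta_pos":[-0.06,-0.085,-0.23],"turn":[0,0,0],"fingers":1},{"delta_pos":[-0.09,-0.13,-0.23],"turn":[0,0,0],"fingers":1},{"delta_pos":[-0.12,-0.17,-0.23],"turn":[0,0,0],"fingers":1},{"delta_pos":[-0.15,-0.215,-0.23],"turn":[0,0,0],"fingers":1},{"delta_pos":[-0.174,-0.248,-0.23],"turn":[0,0,0],"fingers":1},{"delta_pos":[-0.174,-0.248,-0.23],"turn":[0,0,0],"fingers":1}]}}

```text
clock: 4.88
position: [0.5413, -0.111, 0.2996]
ee_rot: [0.173, 0.985, -0.001, -0.001]
ft_force: [-0.5, 0.5, -0.8]
grip_width: -0.002
grasp_force: 0.0
```

```bash
python3 - <<'E'
from h import *
o=get_obs();print(o["clock"],o["position"],o["ee_rot"])
c=camera("side");W=cloud(c)
m=(np.hypot(W[...,0]-.460,W[...,1]-.187)<.010)&(W[...,2]>.03)
print(m.sum(),np.nanmedian(W[m],0))
m=(np.hypot(W[...,0]-.542,W[...,1]+.107)<.010)&(W[...,2]>.15)&(W[...,2]<.27)
print(m.sum(),np.nanmedian(W[m],0))
cv2.imwrite("pics/c.png",cv2.resize(c["color"][130:330,180:400],(660,600))[...,::-1])
E
```

```text
4.875 [ 0.54129013 -0.11099057  0.29961969] [ 1.72708274e-01  9.84972201e-01 -1.08046234e-03 -6.68821992e-04]
36 [0.4607258  0.18538999 0.0623958 ]
53 [ 0.54182026 -0.10721736  0.23884237]
```

View pics/c.png

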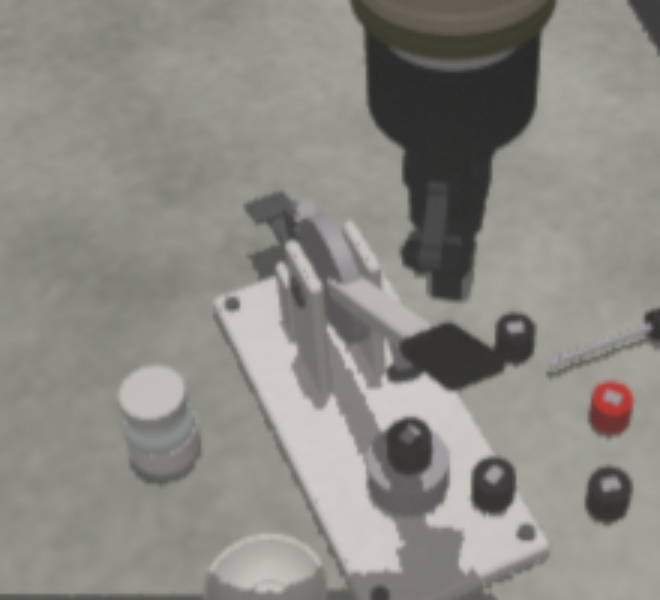

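Pad top is now at z 0.062, about 24 mm down, so the pawl is free. In the view, the fingertips (450,285) are above the hand plate (450,355). Now I'll push along the arc.

Request:
{"api": "move_arm", "payload": {"plan": [{"delta_pos":[0,0,0.02],"turn":[0,0,0],"fingers":1},{"delta_pos":[0,0,0.033],"turn":[0,0,0],"fingers":1},{"delta_pos":[-0.0015,-0.002,0.042],"turn":[0,0,0],"fingers":1},{"delta_pos":[-0.003,-0.004,0.049],"turn":[0,0,0],"fingers":1},{"delta_pos":[-0.0045,-0.0065,0.055],"turn":[0,0,0],"fingers":1},{"delta_pos":[-0.006,-0.008,0.061],"turn":[0,0,0],"fingers":1}]}}

```text
clock: 5.68
position: [0.5455, -0.117, 0.2401]
ee_rot: [0.17, 0.985, -0.0, 0.001]
ft_force: [-1.3, -1.3, 5.6]
grip_width: -0.002
grasp_force: 2.5
```

Request:
{"api": "move_arm", "payload": {"plan": [{"delta_pos":[-0.003,-0.004,0.01],"turn":[0,0,0],"fingers":1},{"delta_pos":[-0.005,-0.007,0.02],"turn":[0,0,0],"fingers":1},{"delta_pos":[-0.008,-0.011,0.03],"turn":[0,0,0],"fingers":1},{"delta_pos":[-0.01,-0.014,0.04],"turn":[0,0,0],"fingers":1},{"delta_pos":[-0.012,-0.017,0.05],"turn":[0,0,0],"fingers":1},{"delta_pos":[-0.013,-0.019,0.06],"turn":[0,0,0],"fingers":1},{"delta_pos":[-0.015,-0.021,0.07],"turn":[0,0,0],"fingers":1},{"delta_pos":[-0.016,-0.022,0.08],"turn":[0,0,0],"fingers":1},{"delta_pos":[-0.0165,-0.023,0.09],"turn":[0,0,0],"fingers":1},{"delta_pos":[-0.017,-0.024,0.096],"turn":[0,0,0],"fingers":1},{"delta_pos":[-0.017,-0.024,0.096],"turn":[0,0,0],"fingers":1}]}}

```text
clock: 7.05
position: [0.553, -0.1448, 0.1432]
ee_rot: [0.17, 0.985, 0.0, -0.0]
ft_force: [0.3, 0.4, 0.2]
grip_width: 0.001
grasp_force: 0.2
```

```bash
python3 - <<'E'
from h import *
print(get_obs()["ft_force"])
c=camera("side")
cv2.imwrite("pics/d.png",cv2.resize(c["color"][170:350,210:390],(600,600))[...,::-1])
E
```

```text
[0.3178139  0.44773877 0.17089404]
```

View pics/d.png

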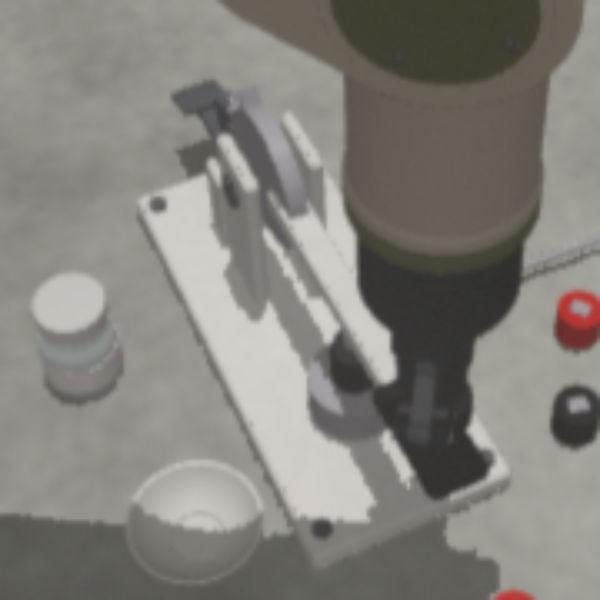

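The hand plate (435,465) is nearly level and the foot is just above the specimen (350,360). I'll finish in fine steps.

Request:
{"api": "move_arm", "payload": {"plan": [{"delta_pos":[0,0,0.002],"turn":[0,0,0],"fingers":1},{"delta_pos":[0,0,0.004],"turn":[0,0,0],"fingers":1},{"delta_pos":[0,0,0.006],"turn":[0,0,0],"fingers":1},{"delta_pos":[0,0,0.0075],"turn":[0,0,0],"fingers":1},{"delta_pos":[0,0,0.009],"turn":[0,0,0],"fingers":1},{"delta_pos":[0,0,0.009],"turn":[0,0,0],"fingers":1}]}}

```text
clock: 7.85
position: [0.553, -0.1445, 0.1341]
ee_rot: [0.17, 0.986, 0.0, -0.0]
ft_force: [1.0, -1.9, 2.8]
grip_width: -0.002
grasp_force: 1.5
```

Request:
{"api": "move_arm", "payload": {"plan": [{"delta_pos":[0,0,0.001],"turn":[0,0,0],"fingers":1},{"delta_pos":[0,0,0.002],"turn":[0,0,0],"fingers":1},{"delta_pos":[0,0,0.002],"turn":[0,0,0],"fingers":1}]}}

```text
clock: 8.22
position: [0.553, -0.1446, 0.133]
ee_rot: [0.17, 0.986, 0.0, 0.0]
ft_force: [-3.4, -0.5, 12.8]
grip_width: 0.0
grasp_force: 6.1
```

Request:
{"api": "move_arm", "payload": {"plan": [{"delta_pos":[0,0,0.001],"turn":[0,0,0],"fingers":1},{"delta_pos":[0,0,0.001],"turn":[0,0,0],"fingers":1},{"delta_pos":[0,0,0.001],"turn":[0,0,0],"fingers":1}]}}

```text
clock: 8.6
position: [0.5531, -0.1446, 0.1329]
ee_rot: [0.17, 0.986, 0.001, 0.0]
ft_force: [-7.7, 0.8, 20.8]
grip_width: -0.001
grasp_force: 10.5
```

Hard stop reached: the force rose 8 N with only 0.1 mm of travel. I'll retreat now.

Request:
{"api": "move_arm", "payload": {"plan": [{"delta_pos":[0,0,-0.005],"turn":[0,0,0],"fingers":1},{"delta_pos":[0,0,-0.03],"turn":[0,0,0],"fingers":1},{"delta_pos":[0,0,-0.07],"turn":[0,0,0],"fingers":1},{"delta_pos":[0,0,-0.11],"turn":[0,0,0],"fingers":1},{"delta_pos":[0,0,-0.15],"turn":[0,0,0],"fingers":1},{"delta_pos":[0,0,-0.18],"turn":[0,0,0],"fingers":1},{"delta_pos":[0,0,-0.18],"turn":[0,0,0],"fingers":1},{"delta_pos":[0,0,-0.18],"turn":[0,0,0],"fingers":1}]}}

```text
clock: 9.6
position: [0.5526, -0.144, 0.3102]
ee_rot: [0.169, 0.986, 0.0, -0.001]
ft_force: [-0.2, 0.3, -0.4]
grip_width: 0.003
grasp_force: 0.0
```

```bash
python3 - <<'E'
from h import *
c=camera("side");W=cloud(c)
for x,y,a,b in((.460,.187,.03,.12),(.552,-.146,.08,.2),(.545,-.12,.08,.2),(.558,-.165,.08,.2)):
    m=(np.hypot(W[...,0]-x,W[...,1]-y)<.010)&(W[...,2]>a)&(W[...,2]<b)
    print(m.sum(),np.nanmedian(W[m],0))
cv2.imwrite("pics/e.png",cv2.resize(c["color"][170:350,210:390],(600,600))[...,::-1])
E
```

```text
36 [0.46005917 0.18489183 0.06287157]
90 [ 0.55205367 -0.14623499  0.12245766]
84 [ 0.54494475 -0.1202917   0.12236268]
99 [ 0.55800717 -0.16541624  0.12314115]
```

View pics/e.png

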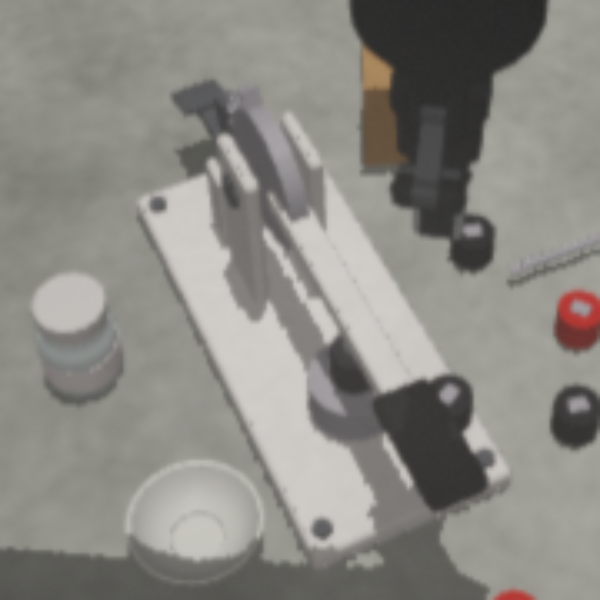

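The arm is level: plate top at z 0.122, flat along its length at (435,445). The foot is on the specimen (350,360), the pad is still down, and the hand is clear.

```bash
python3 -c "
from workcell import hand_in
print(hand_in())"
```

```text
the job is handed in; nothing more can be done
None
```

I pressed the pawl free, pushed the hold-down arm down until its foot stopped on the specimen, withdrew the hand, and handed the job in at about 10 s; no verdict came back.

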